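# Vent the cap of a steriliser bottle

## Robot

A 6-joint arm with a two-finger parallel gripper is mounted at the origin on the work surface. World frame = base frame: x ahead of the robot, y to its left, z up, the work surface at z = 0. Lengths are in m, angles in rad, forces in N, time in s.
With the tool pointing down it reaches from about 0.35 to 0.975 m from the base axis. Payload 4.9 kg.
Tool frame: the origin (TCP) lies where the fingers leave the gripper's body, on its centre line; the fingertips stand 73 mm ahead of it and the grasp point (between the pads) lies 54 mm ahead of it; z points along the fingers, y is the direction in which the jaws open and shut (so a half turn about z gives the same grasp; the last joint's range is limited). The gripper opens to 85 mm and grips with 20 to 120 N. Pads are 22 mm wide; open, the fingers measure 114 mm over their backs; the gripper's body (76 mm by 85 mm) begins 54 mm behind the grasp point. The pads swing forward as they close: fully open they stand 13 mm farther back than shut.
Start: joints at [-1.305, 0.053, 1.613, -0, 1.476, -0.119], TCP at [0.235, -0.579, 0.304] pointing down, gripper open.
Joint ranges: [-3.01, 3.01], [-1.01, 2.22], [0.06, 2.58], [-1.02, 4.17], [0.09, 2.62], [-3.14, 3.14]. Speed limits (rad/s): [2.57, 2.57, 3.14, 3.14, 3.14, 3.14].

## Interface

Orientations are given as a rotation vector (axis times angle).
In Python, from station import monitor, vision, workorder gives the robot as it stands.
- The arm moves only by the tool arm_command, never from a script. Its argument "rows" is text: rows parted by semicolons, each of 6 numbers parted by spaces: the shift along the world's x, y, z in mm, then the turn, a rotation vector about the world's x, y, z in degrees. In form: tx ty tz wx wy wz; .... A call has 1 to 12 rows; each row is the pose to reach, as a shift and turn from the pose measured when the call began; what a row does not reach only later rows make up. A row lasts 1/8 s, in which the tool goes at most 62.5 mm and 10.7 degrees, less where a joint would pass 70% of its speed; a pose out of reach is approached as far as the arm can. A call with a gripper value outside its range is refused whole. "jaw" is the opening, from 0 (shut) to 1 (fully open), set as the call begins (left out, the last holds). The fingers move at their own pace and stop on an object; "squeeze" is the grip in N (left out, the last holds). Time passes only in rows, so rows that repeat a pose let the fingers close. It gives the time, the measured TCP pose, the force and the opening at its end, in the units of the state.
- monitor.get_obs(): the state, without advancing time (a new reading comes with each control period).
- vision.get_image(name): name is "scene" or "top" or "wrist"; returns a dict with "frame" (400x640x3 uint8, red, green, blue), "vfov" (degrees; the focal length in pixels is half the picture's height over the tangent of half this angle, whatever the lens; pixels are square), "cx", "cy" (the principal point, pixels), "R" (3x3) and "t" (3): a world point X has camera coordinates R X + t; the wrist camera has in their place "T_tool_cam" (4x4, takes a point from camera to tool coordinates, whose origin is the TCP and whose axes are the flange's). Camera axes: x right, y down, z forward; pixel columns grow to the right and rows downward; lengths in m; the calibration is good to about 2 mm. The wrist camera is an equidistant fisheye: a pixel r from the principal point sees the ray r / f radians off the axis. A picture is of the moment at which its call begins: read the wrist's pose just before it. There is no depth.
- workorder.finish_job(): hands the job in, once; it reports no verdict.
The state is a dict: "t": time; "q": joint angles; "dq": joint speeds; "effort": joint torques, N m; "tool_pos": TCP position; "tool_rot": TCP orientation; "contact_force": force on the tool from outside, world axes, zero at the start; "wrist_torque": the same for the moment, N m; "opening": finger opening in m.
Only numpy, scipy, OpenCV 4.12 (cv2) and the standard library are available. Lean on these libraries where they do the work, as an engineer would, in place of code of your own. Each camera call takes 0.05 s, during which the arm holds its last target. There are 200 camera calls.

## Task

Get the amber bottle ready for the steriliser: push its carrier along the rail until it clicks into the detent at the station between the two upright posts. There, screw the cap down (clockwise) until it bottoms out, then back it off a quarter turn so that the bottle can vent, leaving the carrier in its station and the mug, tape roll and ink bottle where they are. Finish while still gripping the cap at that quarter turn, without letting go, so that it can be taped.

Things in the scene. Friction and masses are not known exactly. Their poses are not given: they have to be found in the camera images.
- rail: Straight aluminium rail fixed on the table, 60 mm wide, 420 mm long along its own y, with a steel guide bar (top 22 mm above the table) and an end stop at each end. Origin: centre of its underside on the table; x across the rail, y along it in the direction the carrier has to be pushed, z up.
- carrier (a joint): Carrier's place along the rail in m: 0 = end of travel towards the rail's -y, grows towards +y, up to 0.230. The bottle's axis lies at y = -0.100 + value in the rail's frame. Starts at 0 to 0.05, short of the station. About 2 N of friction; over the detent's ridge 5 N to enter, 7 N to leave; a spring plunger draws it in over the last 4 mm. It can overrun and be pushed back.
- carrier_index (a point): Point on the bottle's axis, on top of the carrier's deck, 30 mm above the table; axes parallel to the rail's. The carrier is an aluminium plate 100 mm wide (x), reaching from 92 mm behind to 40 mm ahead of this point along y. It carries the clamped amber glass bottle (58 mm diameter up to 90 mm above the table, then a shoulder to a 33 mm neck from 106 mm). The bottle cannot turn.
- paddle (a point): Middle of the top edge of the push paddle, 102 mm above the table, an upright steel plate on the carrier 82 mm behind the bottle's axis (towards the rail's -y): 34 mm wide across the rail, 14 mm thick along it, from the deck at 30 mm to 102 mm above the table. Axes parallel to the rail's.
- station: Detent station: dark steel saddle clamped across the rail somewhere along it, with an upright post (10 x 8 mm, 45 mm high) 64 mm to either side of the rail's centre line. Origin: on the table on the rail's centre line, between the posts; axes parallel to the rail's. The carrier is in the detent when the bottle's axis stands on the line between the posts, i.e. when carrier_index has y = 0 in the station's frame.
- cap (a joint): Turn of the screw cap in rad: 0 = screwed down to its stop (bottomed out), grows as it is unscrewed, counter-clockwise seen from above; a quarter turn backed off is 1.57. It starts between 1.9 and 2.9 and stops at 3.3. It turns with about 0.1 N m of friction and rises 0.95 mm per rad; the stop is rigid.
- cap_top (a point): Centre of the top face of the screw cap: grey ribbed plastic cylinder, 44 mm diameter, 26 mm high, with a flat raised white rib on the top pointing along its own x, z up. The top is 134 mm above the table when bottomed out. Below the cap are 2 mm of bare neck and then the bottle's shoulder sloping outwards (from 33 mm diameter at 106 mm to 58 mm at 90 mm above the table).
- mug: White mug, 80 mm diameter, 88 mm high, handle at its +y; origin at the centre of its underside. A bystander: leave it alone.
- tape_roll: Paper tape roll lying flat, 72 mm diameter, 25 mm high; origin at the centre of its underside. A bystander: leave it alone.
- ink_bottle: Small black bottle, 38 mm diameter, 95 mm high; origin at the centre of its underside. A bystander: leave it alone.

How it is judged:
On the way, in this order (a step that is already met when the one before it is completed fails the run):
1. the carrier rests in the station's detent (y of carrier_index in the frame of station between -0.004 and 0.004 m), for 0.2 s.
2. the cap is bottomed out, with the carrier in the detent (all of step 1 and value of joint cap below 0.08 rad), for 0.1 s.
At the end, for the whole second after the job is handed in: The cap stands still, a quarter turn (1.57 rad, within 0.25) back from its stop, the fingers grip it with more than 5 N, the carrier is within 4 mm of the station's centre, and the mug, tape roll and ink bottle are within 30 mm of where they started (all of step 1 and value of joint cap between 1.32 and 1.82 rad and velocity of joint cap between -0.1 and 0.1 rad/s and contact force between the fingers and cap above 5 N and distance of each of mug, tape_roll, ink_bottle from where it was at the start of the episode below 0.03 m); the arm keeps its last pose, push and grip.
It fails at once if a bystander (mug, tape roll, ink bottle) is knocked away by more than 30 mm (distance of any of mug, tape_roll, ink_bottle from where it was at the start of the episode above 0.03 m).
It also fails if it takes over 61 s, if anything falls off the work surface, if the arm or the gripper's body presses on something with over 40 N, if the wrist force passes 120 N, or if a joint passes its speed limit or range.

## Working session

There is one attempt and no reset: what is moved stays moved. The work goes in short steps, Python scripts to look and compute and a tool call to move; the robot and the scene stay as the last step left them, time stands still between calls to the robot, and variables do not carry over. Pictures are saved under pics/ and viewed, about 8 in all and at most 12, crops included, and the job is handed in when it is done.

Besides the shell and the picture viewer there is one more tool, called after "Call:" by a JSON object that holds its "op" and its "data". arm_command: Moves the arm, as the interface text tells. Its arguments: {"type":"object","properties":{"rows":{"type":"string"},"jaw":{"type":"number"},"squeeze":{"type":"number"}},"required":["rows"]}

```bash
mkdir -p pics; ls; python3 - <<'E'
from station import monitor, vision
import cv2,pickle
o=monitor.get_obs();print(o)
d={}
for n in("scene","top"):
    i=vision.get_image(n);d[n]=i;cv2.imwrite(f"pics/{n}1.png",i["frame"][:,:,::-1])
    print(n,{k:v for k,v in i.items() if k!="frame"})
pickle.dump(d,open("d1.pkl","wb"))
E
```

```text
pics
{'t': 0.0, 'q': array([-1.30501500e+00,  5.33586929e-02,  1.61430168e+00,  2.47090758e-05,
        1.47602610e+00, -1.18992360e-01]), 'dq': array([ 0.00146889,  0.0009627 ,  0.00093512, -0.00083481, -0.00024514,
        0.00068579]), 'effort': array([ 6.87540833e-04, -3.93678689e+01, -3.70177138e+01, -9.96902827e-05,
        7.09900531e-03, -1.05230879e-05]), 'tool_pos': array([ 0.2344754 , -0.57882979,  0.30265715]), 'tool_rot': array([-3.08158162e+00, -6.00276313e-01,  2.02509490e-04]), 'contact_force': array([-0.70673453,  0.12509429, -0.07583361]), 'wrist_torque': array([-0.02582521,  0.03196809,  0.03693636]), 'opening': 0.08544075691435855}
scene {'vfov': 48.1397264987861, 'cx': 309.7033867016499, 'cy': 194.0589072357511, 'R': array([[-0.09710122,  0.99513096,  0.0169035 ],
       [ 0.75063489,  0.08437539, -0.65530761],
       [-0.65354313, -0.05094281, -0.75517297]]), 't': array([-0.09234954, -0.35846565,  1.64769484])}
top {'vfov': 47.46575515529953, 'cx': 320.5421889331192, 'cy': 197.85466423807148, 'R': array([[-0.01353098, -0.99932557, -0.0341368 ],
       [-0.99760174,  0.01580952, -0.0673856 ],
       [ 0.06787984,  0.03314314, -0.99714285]]), 't': array([0.16103343, 0.57208668, 1.14586652])}
```

View pics/scene1.png

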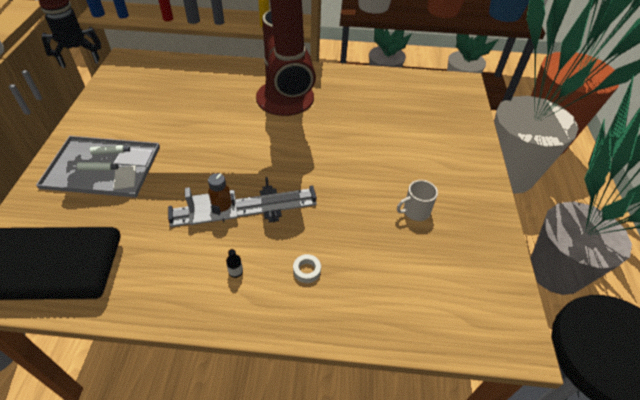

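View pics/top1.png

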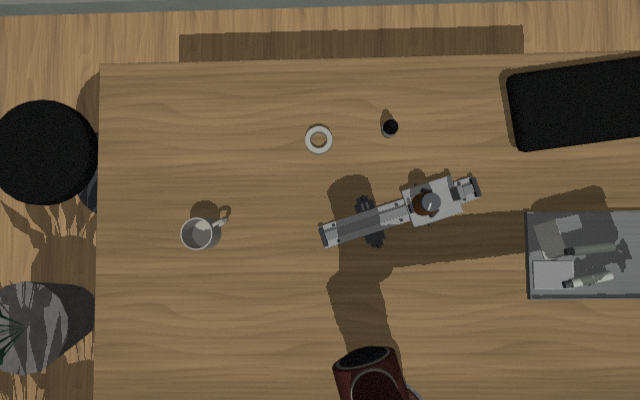

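Scene: the rail runs from about (175,215) to (312,195), with the bottle at (218,190) and the station at (270,200). Top: the rail ends at about (478,186) and (325,236), with the cap at (431,202), the station at (369,222), the tape at (319,139), the ink at (390,127) and the mug at (200,233). Next I'll zoom in on the top view.

```bash
cat > h.py <<'E'
import numpy as np,cv2,pickle
from scipy.spatial.transform import Rotation as Ro
def f(i): return 200/np.tan(np.radians(i["vfov"])/2)
def ray(i,u,v):
    d=np.array([(u-i["cx"])/f(i),(v-i["cy"])/f(i),1.]);R=np.array(i["R"]);return -R.T@i["t"],R.T@d
def plane(i,u,v,z):
    c,d=ray(i,u,v);return c+d*(z-c[2])/d[2]
def proj(i,X):
    p=np.array(i["R"])@X+i["t"];return np.array([i["cx"]+f(i)*p[0]/p[2],i["cy"]+f(i)*p[1]/p[2]])
def wrist_plane(i,o,u,v,z):
    T=np.array(i["T_tool_cam"]);dx,dy=u-i["cx"],v-i["cy"];r=np.hypot(dx,dy);th=r/f(i)
    d=np.array([np.sin(th)*dx/r,np.sin(th)*dy/r,np.cos(th)]) if r>0 else np.array([0,0,1.])
    R=Ro.from_rotvec(o["tool_rot"]).as_matrix();c=R@T[:3,3]+o["tool_pos"];d=R@T[:3,:3]@d
    return c+d*(z-c[2])/d[2]
E
python3 - <<'E'
from h import *
d=pickle.load(open("d1.pkl","rb"));i=d["top"]
c=cv2.resize(i["frame"][160:260,310:490,::-1],None,fx=4.4,fy=4.4,interpolation=cv2.INTER_CUBIC);cv2.imwrite("pics/z.png",c)
for n,u,v,z in[("endR",478,186,.02),("endL",325,236,.02),("cap",431,202,.136),("stn",369,222,.02),("mug",196,235,.088),("tape",319,139,.025),("ink",391,126,.095)]:print(n,plane(i,u,v,z).round(3))
E
```

```text
endR [ 0.598 -0.249  0.02 ]
endL [0.477 0.143 0.02 ]
cap [ 0.553 -0.105  0.136]
stn [0.511 0.03  0.02 ]
mug [0.484 0.455 0.088]
tape [0.727 0.154 0.025]
ink [ 0.741 -0.023  0.095]
```

View pics/z.png

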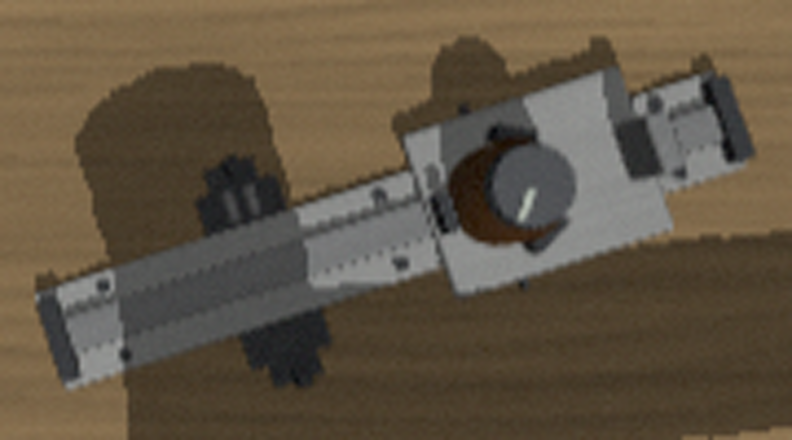

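Zoomed crop: the rail's left end face is centred at about (55,340) and the right one at (732,115). The cap is at (535,184), its white rib runs towards (522,220), the paddle top is at (638,148) and the saddle spans (238,165) to (300,385).

```bash
python3 - <<'E'
from h import *
d=pickle.load(open("d1.pkl","rb"));i=d["top"]
g=lambda u,v,z:plane(i,310+u/4.4,160+v/4.4,z)
L=g(55,340,.022);Rr=g(732,115,.022);print(L,Rr,np.linalg.norm(L-Rr))
y=(L-Rr)[:2];y/=np.linalg.norm(y);c=(L+Rr)[:2]/2
print("ydir",y,"yaw of y deg",np.degrees(np.arctan2(y[1],y[0])),"c",c)
x=np.array([y[1],-y[0]])
for n,p in[("cap",g(535,184,.136)),("pad",g(638,148,.102)),("stn",g(268,275,.02)),("rib",g(522,220,.136)),("deckR",g(650,150,.03)),("deckL",g(430,214,.03))]:
    q=p[:2]-c;print(n,p.round(4),"rail",(q@x).round(4),(q@y).round(4))
print(Ro.from_rotvec([-3.08158162e+00, -6.00276313e-01,0]).as_matrix().round(3))
E
```

```text
[0.47349197 0.14897935 0.022     ] [ 0.59796888 -0.24409375  0.022     ] 0.4123117289953558
ydir [-0.30189998  0.95333961] yaw of y deg 107.57175597194409 c [ 0.53573042 -0.0475572 ]
cap [ 0.5535 -0.1061  0.136 ] rail -0.0008 -0.0612
pad [ 0.5739 -0.1688  0.102 ] rail -0.0002 -0.1271
stn [0.5094 0.0249 0.02  ] rail -0.0032 0.077
rib [ 0.5348 -0.0988  0.136 ] rail -0.0164 -0.0486
deckR [ 0.5779 -0.1944  0.03  ] rail -0.0041 -0.1527
deckL [ 0.543  -0.0679  0.03  ] rail 0.0008 -0.0216
[[ 0.927  0.375 -0.   ]
 [ 0.375 -0.927  0.002]
 [ 0.    -0.002 -1.   ]]
```

Call:
{"op": "arm_command", "data": {"rows": "50 58 0 0 0 0; 100 115 0 0 0 0; 140 160 0 0 0 0; 180 205 0 0 0 0; 215 247 0 0 0 -2; 250 285 0 0 0 -4; 280 320 0 0 0 -4.4; 310 355 0 0 0 -4.4; 335 385 0 0 0 -4.4; 344 395 0 0 0 -4.4; 344 395 0 0 0 -4.4; 344 395 0 0 0 -4.4", "jaw": 0.5, "squeeze": 60}}

```text
t: 1.6
tool_pos: [0.5778, -0.1849, 0.3026]
tool_rot: [-3.103, -0.48, 0.001]
contact_force: [0.1, -0.1, -0.5]
opening: 0.0426
```

```bash
python3 - <<'E'
from h import *
from station import monitor, vision
o=monitor.get_obs();i=vision.get_image("wrist");pickle.dump((o,i),open("w1.pkl","wb"))
print(o["t"],o["q"],o["tool_pos"],o["tool_rot"],o["opening"],i["T_tool_cam"],i["vfov"],i["cx"],i["cy"])
cv2.imwrite("pics/w1.png",i["frame"][:,:,::-1])
E
```

```text
1.6 [-4.32556788e-01  1.12950337e-02  1.65746188e+00  9.95385622e-04
  1.47437313e+00  8.31370054e-01] [ 0.57784766 -0.18485025  0.30258131] [-3.10305214e+00 -4.79734358e-01  1.15081372e-03] 0.042639126068628665 [[ 6.07795068e-04 -9.64758798e-01 -2.63135121e-01  6.65860008e-02]
 [ 9.99999793e-01  6.42205424e-04 -4.47617592e-05  9.93293825e-05]
 [ 2.12171103e-04 -2.63135039e-01  9.64758989e-01 -6.95808202e-02]
 [ 0.00000000e+00  0.00000000e+00  0.00000000e+00  1.00000000e+00]] 65.70646984690485 310.55881157476256 192.38702495160834
```

View pics/w1.png

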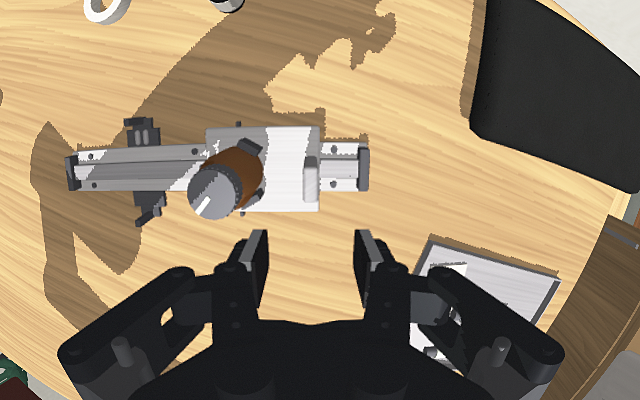

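The wrist view shows the cap at (214,193) and the paddle near (311,180). The saddle and posts are at about (143,130) and (150,210), and the rail ends at (72,172) and (364,169). I'll zoom in to pick exact points.

```bash
python3 - <<'E'
from h import *
o,i=pickle.load(open("w1.pkl","rb"))
cv2.imwrite("pics/w1z.png",cv2.resize(i["frame"][105:235,55:255,::-1],None,fx=4,fy=4,interpolation=cv2.INTER_CUBIC))
for n,u,v,z in[("cap",214,193,.136),("padtop",311,178,.102),("endL",72,172,.022),("endR",364,169,.022)]:print(n,wrist_plane(i,o,u,v,z).round(4))
E
```

```text
cap [ 0.5553 -0.1089  0.136 ]
padtop [ 0.5837 -0.1831  0.102 ]
endL [0.4744 0.1455 0.022 ]
endR [ 0.5957 -0.2439  0.022 ]
```

View pics/w1z.png

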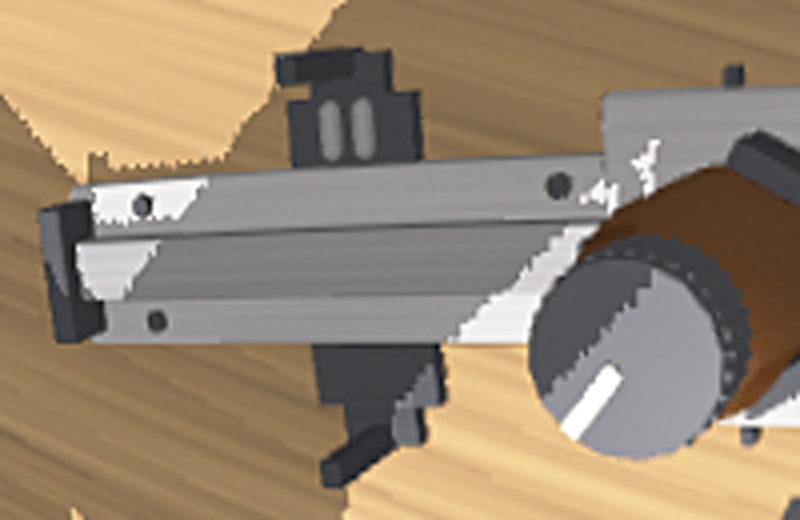

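In the zoom, the post tops are at about (287,70) and (335,472), the cap centre is at (626,357) and the saddle body spans (290-440, 90-405).

```bash
python3 - <<'E'
from h import *
o,i=pickle.load(open("w1.pkl","rb"))
g=lambda u,v,z:wrist_plane(i,o,55+u/4,105+v/4,z)[:2]
L=wrist_plane(i,o,72,172,.022)[:2];R=wrist_plane(i,o,364,169,.022)[:2]
a,b=g(287,70,.045),g(335,472,.045);cap=g(626,357,.136)
y=np.array([-.3019,.9533]);y2=(L-R)/np.linalg.norm(L-R);print("len",np.linalg.norm(L-R),"y2",y2,"posts",a,b,np.linalg.norm(a-b))
w=(a-b)/np.linalg.norm(a-b);print("post normal",-w[1],w[0])
st=(a+b)/2;print("st",st,"cap",cap,"d along",(st-cap)@y2,"across",(st-cap)@[y2[1],-y2[0]])
c=(L+R)/2;print("c",c,"st rail",(st-c)@y2,"cap",(cap-c)@y2)
print("base z.02 mid far/near",(g(355,128,.02)+g(378,375,.02))/2)
print("padpred",cap-.082*y2)
E
```

```text
len 0.407761818350589 y2 [-0.29730287  0.95478322] posts [0.57187186 0.04261199] [0.45166574 0.00402537] 0.1262475362576684
post normal -0.30564258316514487 0.9521463182495311
st [0.5117688  0.02331868] cap [ 0.55364084 -0.10704962] d along 0.13692214141639597 across -0.0012198536347513065
c [ 0.53505746 -0.04919499] st rail 0.07615862042546155 cap -0.060763520990934405
base z.02 mid far/near [0.51609614 0.01644119]
padpred [ 0.57801968 -0.18534185]
```

Call:
{"op": "arm_command", "data": {"rows": "0 0 -50 0 0 0; 0 0 -100 0 0 0; 0 0 -140 0 0 0; 0 0 -160 0 0 0; 0 0 -160 0 0 0; 0 0 -160 0 0 0"}}

```text
t: 2.4
tool_pos: [0.5789, -0.1858, 0.145]
tool_rot: [3.105, 0.479, 0.004]
contact_force: [0.9, -0.7, -0.3]
opening: 0.043
```

Call:
{"op": "arm_command", "data": {"rows": "0 0 0 0 0 0; 0 0 0 0 0 0; 0 0 0 0 0 0; 0 0 0 0 0 0; 0 0 0 0 0 0", "jaw": 0, "squeeze": 40}}

```text
t: 3.02
tool_pos: [0.5802, -0.1862, 0.1475]
tool_rot: [3.103, 0.478, 0.009]
contact_force: [-1.2, 0.3, 6.2]
opening: 0.0136
```

Call:
{"op": "arm_command", "data": {"rows": "-6 19 0 0 0 0; -12 38 0 0 0 0; -18 57 0 0 0 0; -24 76 0 0 0 0; -30 95 0 0 0 0; -34 108 0 0 0 0; -37 118 0 0 0 0; -37 118 0 0 0 0; -37 118 0 0 0 0"}}

```text
t: 4.15
tool_pos: [0.5431, -0.0681, 0.1474]
tool_rot: [3.104, 0.478, 0.008]
contact_force: [0.6, 1.0, -0.6]
opening: 0.0137
```

Call:
{"op": "arm_command", "data": {"rows": "-1 3 0 0 0 0; -2 5 0 0 0 0; -2.4 7.6 0 0 0 0; -2.4 7.6 0 0 0 0"}}

```text
t: 4.65
tool_pos: [0.5413, -0.0626, 0.1475]
tool_rot: [3.098, 0.477, 0.01]
contact_force: [3.8, -9.3, -5.8]
opening: 0.013
```

Call:
{"op": "arm_command", "data": {"rows": "-1 3 0 0 0 0; -1.6 5 0 0 0 0; -1.6 5 0 0 0 0"}}

```text
t: 5.03
tool_pos: [0.5402, -0.0593, 0.1475]
tool_rot: [3.095, 0.475, 0.012]
contact_force: [4.8, -5.3, -4.5]
opening: 0.0133
```

Call:
{"op": "arm_command", "data": {"rows": "0 0 0 0 0 0; 0 0 0 0 0 0"}}

```text
t: 5.28
tool_pos: [0.5402, -0.0592, 0.1475]
tool_rot: [3.096, 0.475, 0.012]
contact_force: [2.4, -0.3, -1.5]
opening: 0.0134
```

Call:
{"op": "arm_command", "data": {"rows": "-0.6 2 0 0 0 0; -1.2 4 0 0 0 0; -1.2 4 0 0 0 0"}}

```text
t: 5.65
tool_pos: [0.5388, -0.0549, 0.1475]
tool_rot: [3.097, 0.475, 0.011]
contact_force: [1.8, 0.4, -0.7]
opening: 0.0131
```

```bash
python3 - <<'E'
from h import *
from station import monitor, vision
o=monitor.get_obs();i=vision.get_image("wrist");pickle.dump((o,i),open("w2.pkl","wb"))
t=vision.get_image("top");pickle.dump(t,open("t2.pkl","wb"))
print(o["t"],o["tool_pos"],o["contact_force"])
a=cv2.resize(i["frame"][60:310,60:460,::-1],(800,500))
cv2.imwrite("pics/w2.png",a)
E
```

```text
5.65 [ 0.5388151  -0.0548683   0.14748596] [ 1.79211572  0.41562216 -0.721131  ]
```

View pics/w2.png

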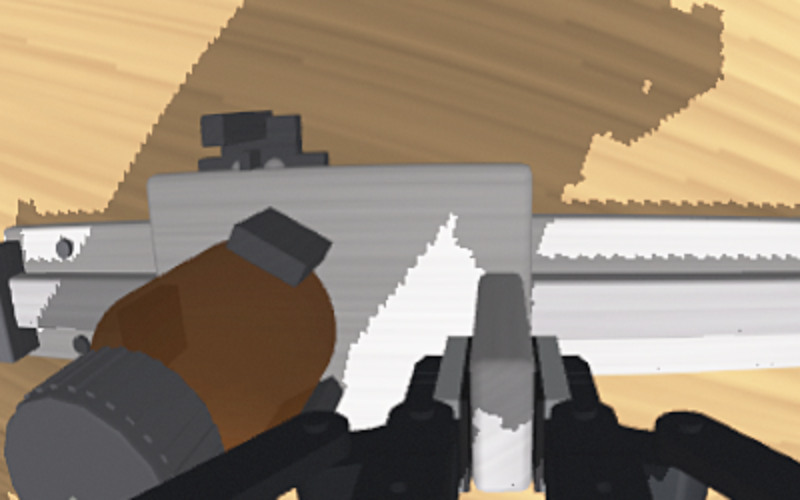

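The paddle is held between the fingers. The deck's far corners are at (150,175) and (532,166), and the far post runs from a top at (222,128) to a base near (285,135). I'll compare these within this view.

```bash
python3 - <<'E'
from h import *
o,i=pickle.load(open("w2.pkl","rb"))
y=np.array([-.30,.954])
g=lambda u,v,z:wrist_plane(i,o,60+u/2,60+v/2,z)[:2]@y
a,b=g(151,175,.030),g(531,166,.030);print("deck len",a-b,"index",a-.040,b+.092,"paddle-based",o["tool_pos"][:2]@y+.082)
print("post top L/R edges",g(203,130,.045),g(235,128,.045)," w1 st",np.array([.51177,.02332])@y,"clampL/R z.022",g(199,163,.02),g(328,160,.02))
E
```

```text
deck len 0.12726113452856086 index -0.13697094925213354 -0.13223208378069443 paddle-based -0.13198888349151794
post top L/R edges -0.12625700262412914 -0.13708379177051241  w1 st -0.13128371999999996 clampL/R z.022 -0.1112652653433572 -0.15881310697145604
```

Call:
{"op": "arm_command", "data": {"rows": "-0.6 2 0 0 0 0; -0.6 2 0 0 0 0; -0.6 2 0 0 0 0"}}

```text
t: 6.12
tool_pos: [0.538, -0.052, 0.1475]
tool_rot: [3.099, 0.476, 0.01]
contact_force: [-0.8, 5.5, 0.2]
opening: 0.0134
```

Call:
{"op": "arm_command", "data": {"rows": "0.6 -2 0 0 0 0; 0.9 -3 0 0 0 0; 0.9 -3 0 0 0 0"}}

```text
t: 6.5
tool_pos: [0.5382, -0.0527, 0.1474]
tool_rot: [3.105, 0.477, 0.008]
contact_force: [-4.0, 12.6, 3.4]
opening: 0.0135
```

Call:
{"op": "arm_command", "data": {"rows": "0 0 0 0 0 0; 0 0 0 0 0 0"}}

```text
t: 6.75
tool_pos: [0.5381, -0.0522, 0.1475]
tool_rot: [-3.105, -0.478, -0.008]
contact_force: [-0.8, 6.0, 1.3]
opening: 0.0137
```

Call:
{"op": "arm_command", "data": {"rows": "0 0 0 0 0 0; 0 0 0 0 0 0; 0 0 0 0 0 0; 0 0 0 0 0 0; 0 0 50 0 0 0; 0 0 110 0 0 0; 0 0 160 0 0 0; 0 0 160 0 0 0; 0 0 160 0 0 0", "jaw": 0.5}}

```text
t: 7.88
tool_pos: [0.5378, -0.0522, 0.3069]
tool_rot: [-3.105, -0.477, -0.007]
contact_force: [-0.0, 0.5, 0.3]
opening: 0.0428
```

```bash
python3 - <<'E'
from h import *
from station import monitor, vision
o=monitor.get_obs();i=vision.get_image("wrist");pickle.dump((o,i),open("w3.pkl","wb"))
print(o["t"],o["q"],o["tool_pos"],o["tool_rot"])
cv2.imwrite("pics/w3.png",cv2.resize(i["frame"][80:250,90:330,::-1],None,fx=3.3,fy=3.3,interpolation=cv2.INTER_CUBIC))
E
```

```text
7.875 [-2.35275602e-01 -1.54434555e-01  1.80751363e+00  1.79529591e-03
  1.48464386e+00  1.03020374e+00] [ 0.53782107 -0.05224118  0.3069233 ] [-3.10489597 -0.47746544 -0.00668943]
```

View pics/w3.png

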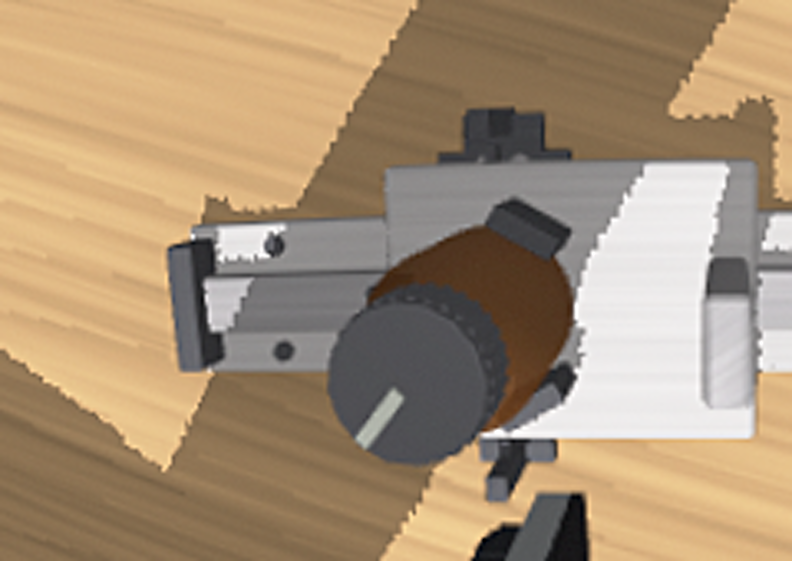

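The cap centre is at (410,382) and the rib tip at (362,445). The deck corners are at (388,170), (756,162) and (755,436), and the near post top is at (500,486).

```bash
python3 - <<'E'
from h import *
o,i=pickle.load(open("w3.pkl","rb"))
y=np.array([-.30,.954]);x=np.array([.954,.3])
P=lambda u,v,z:wrist_plane(i,o,90+u/3.3,80+v/3.3,z)[:2]
g=lambda u,v,z:P(u,v,z)@y
a,b,c=g(388,170,.030),g(756,162,.030),g(755,436,.03);print("index from deck",a-.040,b+.092,c+.092)
print("near post",P(499,488,.045)@y,P(499,488,.045)@x,"far tabs",(g(440,155,.02)+g(572,155,.02))/2,"near tabs",(g(482,448,.02)+g(556,448,.02))/2)
print("saddle w1",-.1313)
cap=P(410,382,.136);print("cap",cap,cap@y,cap@x, "paddle-based",np.array([.5381,-.0522])@y+.082)
r=P(362,445,.136)-cap;print("rib yaw",np.degrees(np.arctan2(r[1],r[0])))
E
```

```text
index from deck -0.13223701439535782 -0.12883121104597883 -0.12915436796608268
near post -0.13031820174670247 0.4316408031772696 far tabs -0.13283593944412292 near tabs -0.13302455191389248
saddle w1 -0.1313
cap [0.51253775 0.02388035] -0.13097947414125363 0.49612511269570597 paddle-based -0.12922879999999998
rib yaw 156.25990154827457
```

Call:
{"op": "arm_command", "data": {"rows": "-4 12 0 0 0 10; -8 24 0 0 0 20; -12 36 0 0 0 30; -16 48 0 0 0 40; -20 60 0 0 0 50; -25 77 0 0 0 60; -25 77 0 0 0 70; -25 77 0 0 0 80; -25 77 0 0 0 90; -25 77 0 0 0 100; -25 77 0 0 0 100; -25 77 0 0 0 100", "jaw": 1}}

```text
t: 9.43
tool_pos: [0.512, 0.0249, 0.3044]
tool_rot: [-1.631, -2.68, 0.0]
contact_force: [0.4, 0.4, 0.0]
opening: 0.0854
```

Call:
{"op": "arm_command", "data": {"rows": "0 0 -40 0 0 0; 0 0 -80 0 0 0; 0 0 -110 0 0 0; 0 0 -128 0 0 0; 0 0 -135 0 0 0; 0 0 -135 0 0 0; 0 0 -135 0 0 0"}}

```text
t: 10.3
tool_pos: [0.513, 0.0248, 0.1709]
tool_rot: [-1.633, -2.682, -0.001]
contact_force: [0.5, 0.3, -0.0]
opening: 0.0857
```

```bash
cat > s.py <<'E'
from h import *
from station import monitor
o=monitor.get_obs();R=Ro.from_rotvec(o["tool_rot"]).as_matrix()
print(o["t"],"p",o["tool_pos"].round(4),"yaw y",np.degrees(np.arctan2(R[1,1],R[0,1])).round(2),"z",R[:,2].round(3),"q",o["q"].round(2),"F",o["contact_force"].round(1),"M",o["wrist_torque"].round(2),o["opening"])
E
python3 s.py
```

```text
10.3 p [0.513  0.0248 0.1709] yaw y 27.34 z [-0.001  0.002 -1.   ] q [-0.1  -0.09  1.99  0.    1.25 -0.58] F [ 0.5  0.3 -0. ] M [-0.01  0.02 -0.06] 0.08565004754566317
```

Call:
{"op": "arm_command", "data": {"rows": "0 0 0 0 0 0; 0 0 0 0 0 0; 0 0 0 0 0 0; 0 0 0 0 0 0; 0 0 0 0 0 0; 0 0 0 0 0 0", "jaw": 0, "squeeze": 50}}

```text
t: 11.05
tool_pos: [0.5122, 0.0243, 0.172]
tool_rot: [-1.631, -2.68, 0.003]
contact_force: [-7.4, -1.5, 8.8]
opening: 0.0429
```

```bash
python3 s.py
```

```text
11.05 p [0.5122 0.0243 0.172 ] yaw y 27.33 z [-0.005  0.    -1.   ] q [-0.1  -0.09  1.99 -0.    1.25 -0.57] F [-7.4 -1.5  8.8] M [-0.26  1.26 -0.07] 0.04287745032541558
```

Call:
{"op": "arm_command", "data": {"rows": "0 0 0 0 0 -9; 0 0 -0.3 0 0 -18; 0 0 -0.5 0 0 -27; 0 0 -0.6 0 0 -36; 0 0 -0.8 0 0 -45; 0 0 -0.9 0 0 -54; 0 0 -1 0 0 -63; 0 0 -1.2 0 0 -72; 0 0 -1.3 0 0 -81; 0 0 -1.5 0 0 -90; 0 0 -1.5 0 0 -90"}}

```text
t: 12.42
tool_pos: [0.5101, 0.0247, 0.1706]
tool_rot: [-3.046, -0.739, 0.009]
contact_force: [-12.6, 1.5, 8.3]
opening: 0.043
```

```bash
python3 s.py
```

```text
12.425 p [0.5101 0.0247 0.1706] yaw y -62.71 z [-0.007  0.006 -1.   ] q [-0.1  -0.1   1.99  0.01  1.25  0.99] F [-12.6   1.5   8.3] M [ 0.14  1.71 -0.08] 0.043005346301883914
```

Call:
{"op": "arm_command", "data": {"rows": "-1 0 0 0 0 0; -1 0 0 0 0 0; -1 0 0 0 0 0"}}

```text
t: 12.8
tool_pos: [0.5096, 0.0248, 0.1708]
tool_rot: [-3.046, -0.739, 0.006]
contact_force: [3.7, 1.8, -1.5]
opening: 0.0428
```

```bash
python3 s.py
```

```text
12.8 p [0.5096 0.0248 0.1708] yaw y -62.72 z [-0.005  0.006 -1.   ] q [-0.1  -0.1   1.99  0.01  1.25  0.99] F [ 3.7  1.8 -1.5] M [ 0.16 -0.66 -0.14] 0.04278691853184274
```

Call:
{"op": "arm_command", "data": {"rows": "0 0 -0.1 0 0 -6; 0 0 -0.2 0 0 -12; 0 0 -0.3 0 0 -18; 0 0 -0.3 0 0 -18"}}

```text
t: 13.3
tool_pos: [0.5095, 0.0251, 0.1705]
tool_rot: [-3.123, -0.255, 0.006]
contact_force: [1.0, 2.8, -0.7]
opening: 0.0426
```

```bash
python3 s.py
```

```text
13.3 p [0.5095 0.0251 0.1705] yaw y -80.66 z [-0.004  0.008 -1.   ] q [-0.1  -0.1   1.99  0.01  1.25  1.31] F [ 1.   2.8 -0.7] M [ 0.36 -0.13 -0.09] 0.04263845511650964
```

Call:
{"op": "arm_command", "data": {"rows": "0 0 -0.1 0 0 -6; 0 0 -0.2 0 0 -12; 0 0 -0.3 0 0 -18; 0 0 -0.3 0 0 -18"}}

```text
t: 13.8
tool_pos: [0.5094, 0.0256, 0.1702]
tool_rot: [-3.123, 0.232, 0.004]
contact_force: [0.9, 4.5, -0.1]
opening: 0.043
```

```bash
python3 s.py
```

```text
13.8 p [0.5094 0.0256 0.1702] yaw y -98.51 z [-0.002  0.01  -1.   ] q [-0.1  -0.1   2.    0.01  1.25  1.62] F [ 0.9  4.5 -0.1] M [ 0.51 -0.11 -0.04] 0.042974757988102665
```

Call:
{"op": "arm_command", "data": {"rows": "0 0.5 -0.1 0 0 -6; 0 0.5 -0.2 0 0 -12; 0 0.5 -0.2 0 0 -12"}}

```text
t: 14.18
tool_pos: [0.5093, 0.026, 0.17]
tool_rot: [-3.083, 0.553, 0.003]
contact_force: [0.4, 2.2, 1.1]
opening: 0.043
```

```bash
python3 s.py
```

```text
14.175 p [0.5093 0.026  0.17  ] yaw y -110.33 z [-0.    0.01 -1.  ] q [-0.1  -0.1   2.    0.01  1.25  1.82] F [0.4 2.2 1.1] M [ 0.22 -0.14 -0.08] 0.042958128868932834
```

Call:
{"op": "arm_command", "data": {"rows": "0 0 -0.1 0 0 -6; 0 0 -0.2 0 0 -12; 0 0 -0.2 0 0 -12"}}

```text
t: 14.55
tool_pos: [0.5092, 0.0262, 0.1699]
tool_rot: [-3.011, 0.863, 0.002]
contact_force: [-0.8, 4.4, 1.6]
opening: 0.043
```

```bash
python3 s.py
```

```text
14.55 p [0.5092 0.0262 0.1699] yaw y -121.99 z [ 0.001  0.01  -1.   ] q [-0.1  -0.1   2.    0.01  1.25  2.03] F [-0.8  4.4  1.6] M [0.45 0.06 0.99] 0.04298809180416319
```

Call:
{"op": "arm_command", "data": {"rows": "0 0.5 0 0 0 -3; 0 0.5 0 0 0 -3; 0 0.5 0 0 0 -3"}}

```text
t: 14.92
tool_pos: [0.5093, 0.0265, 0.1699]
tool_rot: [-2.989, 0.938, 0.001]
contact_force: [1.0, -0.9, -0.2]
opening: 0.0427
```

```bash
python3 s.py
```

```text
14.925 p [0.5093 0.0265 0.1699] yaw y -124.85 z [ 0.002  0.009 -1.   ] q [-0.1  -0.1   2.    0.01  1.24  2.08] F [ 1.  -0.9 -0.2] M [-0.05 -0.13  0.93] 0.04265756605304487
```

```bash
python3 - <<'E'
from h import *
from station import monitor, vision
o=monitor.get_obs();i=vision.get_image("wrist");t=vision.get_image("top");pickle.dump((o,i,t),open("w4.pkl","wb"))
a=cv2.resize(i["frame"][:,:,::-1],(640,400));
b=cv2.resize(t["frame"][180:250,320:475,::-1],None,fx=4,fy=4,interpolation=cv2.INTER_CUBIC)
c=np.zeros((600,640,3),np.uint8);c[:320]=a[:320];c[320:600,:620]=b;cv2.imwrite("pics/w4.png",c)
E
```

```text
(no output)
```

View pics/w4.png

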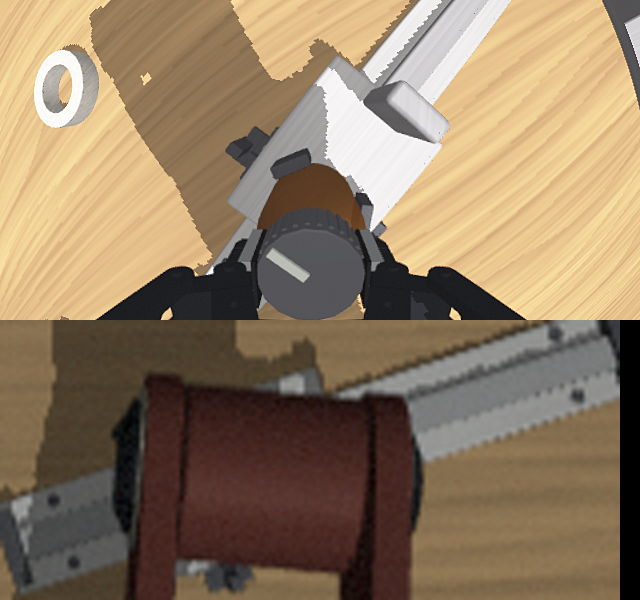

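Upper part (wrist): the cap centre is at (311,273) and the rib tip at (268,252). The deck corners are at (335,56), (441,145) and (229,203), and the post top is at (238,149).

```bash
python3 - <<'E'
from h import *
o,i,_=pickle.load(open("w4.pkl","rb"))
y=np.array([-.30,.954])
P=lambda u,v,z:wrist_plane(i,o,u,v,z)[:2]
for n,q in[("rearfar",P(335,56,.03)@y+.092),("rearnear",P(441,145,.03)@y+.092),("frontfar",P(229,203,.03)@y-.04),("post",P(238,149,.045)@y),("cap",P(311,273,.1345)@y)]:print(n,q.round(4))
print(P(311,273,.134))
r=P(268,252,.134)-P(309,280,.134);print("rib yaw",np.degrees(np.arctan2(r[1],r[0])))
E
```

```text
rearfar -0.1262
rearnear -0.1271
frontfar -0.1312
post -0.1315
cap -0.1316
[0.51361069 0.02376073]
rib yaw 16.9943799351254
```

Call:
{"op": "arm_command", "data": {"rows": "0 0 0.1 0 0 9; 0 0 0.3 0 0 18; 0 0 0.4 0 0 27; 0 0 0.6 0 0 36; 0 0 0.7 0 0 45; 0 0 0.9 0 0 54; 0 0 1 0 0 63; 0 0 1.2 0 0 72; 0 0 1.3 0 0 81; 0 0 1.5 0 0 91; 0 0 1.5 0 0 91; 0 0 1.5 0 0 91"}}

```text
t: 16.52
tool_pos: [0.51, 0.0249, 0.1715]
tool_rot: [-2.772, -1.474, 0.01]
contact_force: [3.6, -5.5, -2.9]
opening: 0.0431
```

```bash
python3 s.py; python3 - <<'E'
from h import *
from station import monitor, vision
o=monitor.get_obs();i=vision.get_image("wrist");s=vision.get_image("scene");pickle.dump((o,i,s),open("w5.pkl","wb"))
c=np.zeros((600,640,3),np.uint8);c[:330]=i["frame"][:330,:,::-1]
c[330:600]=cv2.resize(s["frame"][165:300,140:460,::-1],(640,270));cv2.imwrite("pics/w5.png",c)
E
```

```text
16.525 p [0.51   0.0249 0.1715] yaw y -34.01 z [-0.006 -0.001 -1.   ] q [-0.1  -0.1   1.99 -0.    1.25  0.5 ] F [ 3.6 -5.5 -2.9] M [-0.87 -0.7   0.08] 0.04313324121676213
```

View pics/w5.png

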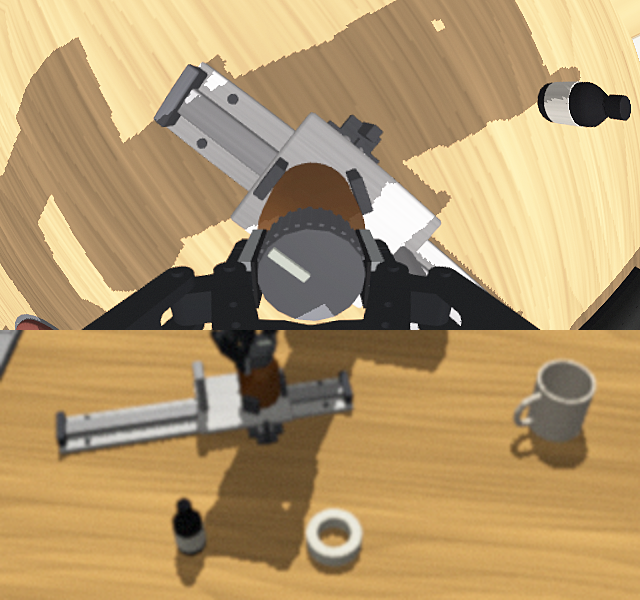

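The rib sits at the same place in the wrist image as before the back-off, so the cap followed without slipping. The bystanders haven't moved. Next I'll relax the side force.

Call:
{"op": "arm_command", "data": {"rows": "0.3 -0.6 0 0 0 0; 0.3 -0.6 0 0 0 0; 0.3 -0.6 0 0 0 0; 0.3 -0.6 0 0 0 0"}}

```text
t: 17.12
tool_pos: [0.5102, 0.0243, 0.1714]
tool_rot: [-2.772, -1.474, 0.01]
contact_force: [0.7, 1.3, -0.2]
opening: 0.0427
```

```bash
python3 s.py; python3 - <<'E'
from h import *
o,i,s=pickle.load(open("w5.pkl","rb"))
y=np.array([-.30,.954]);P=lambda u,v,z:wrist_plane(i,o,u,v,z)[:2]
for n,q in[("frontfar",P(314,113,.03)@y-.04),("frontnear",P(231,219,.03)@y-.04),("rearfar",P(440,219,.03)@y+.092),("cap",P(311,273,.136)@y),("post top",P(352,124,.045)@y)]:print(n,q.round(4))
r=P(268,252,.1355)-P(309,280,.1355);print("rib yaw",np.degrees(np.arctan2(r[1],r[0])))
E
```

```text
17.125 p [0.5102 0.0243 0.1714] yaw y -34.02 z [-0.007 -0.001 -1.   ] q [-0.1  -0.1   1.99 -0.    1.25  0.5 ] F [ 0.7  1.3 -0.2] M [ 0.07 -0.02  0.03] 0.04269537570425821
frontfar -0.131
frontnear -0.1303
rearfar -0.1228
cap -0.1262
post top -0.1137
rib yaw 107.7673896934986
```

The front deck corners agree with the station, but my post-top and rear-corner picks don't. I'll take a fresh close crop before handing in.

```bash
python3 - <<'E'
from h import *
from station import monitor, vision
o=monitor.get_obs();i=vision.get_image("wrist");pickle.dump((o,i),open("w6.pkl","wb"))
cv2.imwrite("pics/w6.png",cv2.resize(i["frame"][95:255,220:460,::-1],None,fx=3.3,fy=3.3,interpolation=cv2.INTER_CUBIC))
# predicted pixels of post top/base at the station from the earlier estimates
E
```

```text
(no output)
```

View pics/w6.png

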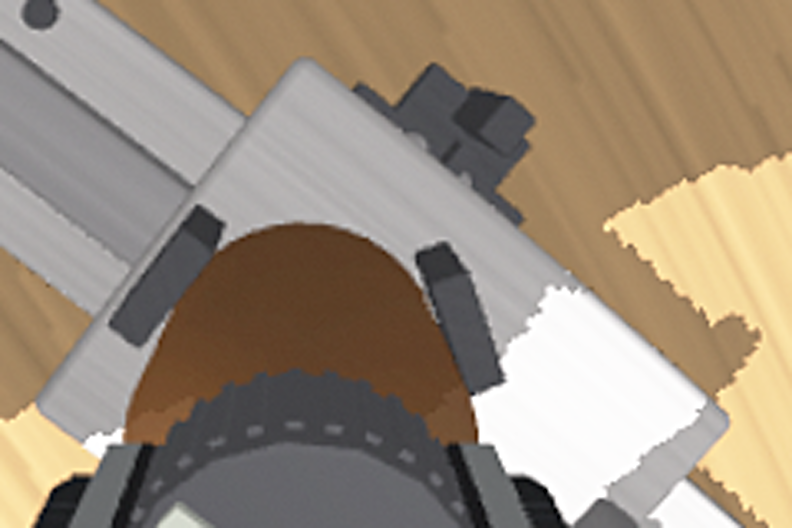

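Deck corners are at (304,58), (728,416) and (40,404), and the saddle's tab ends at (356,85) and (521,219).

```bash
python3 - <<'E'
from h import *
o,i=pickle.load(open("w6.pkl","rb"))
y=np.array([-.30,.954]);g=lambda u,v,z:wrist_plane(i,o,220+u/3.3,95+v/3.3,z)[:2]@y
a,b,c=g(304,58,.03),g(728,416,.03),g(40,404,.03);print("deck",a,b,c,"len",a-b,"index",a-(a-b)*40/132)
for z in(.012,.02):print("saddle mid",z,(g(356,85,z)+g(521,219,z))/2)
for p in((505,120),(475,110),(490,115)):print("post",p,g(*p,.045))
E
```

```text
deck -0.09034100781462881 -0.2169865089424003 -0.09085835295417595 len 0.12664550112777148 index -0.12871843239880199
saddle mid 0.012 -0.12759725341319703
saddle mid 0.02 -0.1262388872627752
post (505, 120) -0.12766206450392525
post (475, 110) -0.12188950709029825
post (490, 115) -0.12476868607461301
```

```bash
python3 s.py; python3 -c "
from station import workorder
print(workorder.finish_job())"
```

```text
17.175 p [0.5102 0.0243 0.1714] yaw y -34.02 z [-0.007 -0.001 -1.   ] q [-0.1  -0.1   1.99 -0.    1.25  0.5 ] F [0.5 0.9 0.1] M [ 0.13 -0.1   0.  ] 0.042834537799557926
the job is handed in; nothing more can be done
None
```

I handed in the job at 17.2 s, still holding the cap about a quarter turn back from its stop. No verdict was reported.

- **Carrier:** I gripped the paddle and pushed the carrier about 138 mm until it clicked into the detent. A test pull of about 12 N did not move it out. In the last close view the bottle's axis was about 1–2.5 mm from the station's centre, inside the 4 mm limit.
- **Cap:** I turned it clockwise until it bottomed out, where the torque rose from about 0.1 to 0.95 N m and the fingers slipped slightly. I then backed it off 90.8°. The white rib, at about 17° before and 108° after, confirmed that the cap followed without slipping.
- **At hand-in:** the grip was set to 50 N with the fingers 42.8 mm apart on the cap. The side force was about 1 N, and the mug, tape roll and ink bottle showed no visible movement.

**Checks that disagreed:**
- My rear deck corner and first post-top readings were up to 17 mm off the others. I put this down to misplaced picks, and the closer view agreed to 1–2.5 mm.
- The rib showed about 139° of screwing down while the gripper turned 152°. I took the difference as finger slip, mostly at the stop. The back-off was counted from after that slip.

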